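# Clip the pantry key onto its eye

### The job

Pick up the pantry key by its wooden tag and press the sprung gate of its snap hook inward against the front leg of the steel eye on the wooden key block, until the leg is inside the hook and the gate has sprung shut behind it; how far along its track the eye is clamped has to be felt or seen. Then draw the key back with a light tug of about 6 N and hold the pull for about half a second, so that the shut gate is felt to hold on the leg. Finally lay the key flat on the block, still clipped, and let go; never load the eye with more than 20 N, and do not disturb the shakers, the bowl or the lemon.

Things in the scene. Friction and masses are not known exactly. Their poses are not given: they have to be found in the camera images.
- pantry_key: Key with wooden tag and steel snap hook, 171 x 66 mm, 150 g. +x from tag to hook mouth, z up as it lies. Origin: underside, below the middle of the hook's back bar. Hook of 10 mm round bar, centre line at z = 5 mm: back bar on x = 0, side arms on y = -26 and +26 mm, ending at x = 52 mm. Tag behind it, then a key to x = -103 mm
- tag_grip (a point): middle of the wooden tag, 60 x 24 x 26 mm (x, y, z of pantry_key), at x = -36, y = 0, z = 13 mm in the key's frame; grasp it across its 24 mm width
- mouth (a point): where the leg should press the shut gate: x = 52, y = 9, z = 5 mm in the key's frame (y from 3 to 14 mm will do). For the 10 mm leg, by the true x of its axis: touches the shut gate from outside at 60 mm; slips past the gate's end at about 25 to 14 mm and the gate then springs shut; meets the back bar at 10 mm; drawn back, bears on the inside of the shut gate at 43 mm
- gate (a joint): Angle of the hook's gate, rad: 0 shut, grows as it is pressed inward (towards the tag), stop at 1.25; cannot open outward. A 7 mm rod closing the mouth at x = 52 mm, hinged on the arm at y = -26, free end at y = +18, 3 mm short of the nose (end of the other arm). Springs shut by itself; pressing it in takes about 2 to 6 N near its free end
- key_block: Dark wooden block fixed to the worktop, 216 x 116 x 16 mm, top 16 mm above the worktop, with the eye on it. Origin on the worktop under the nominal axis of the eye's front leg; +x is the way to push the hook (from the front leg to the back leg), z up. The block runs from x = -122 to +94 mm and y = -58 to +58 mm in this frame
- eye_track: flat steel track on the block, same frame as key_block, carrying the rigid eye: a closed bow of 10 mm round bar in the x-z plane, upright front leg nominally at x = 0, back leg 68 mm behind it, top 51 mm above the block. The eye is clamped up to 7.5 mm before or behind nominal along x (y exact); this offset is not reported: feel it or see it. It does not shift under 20 N
- eye_nominal (a point): point on the nominal axis of the eye's front leg (the true axis is up to 7.5 mm before or behind it along x), 5 mm above the block's top: the height of the hook's bar when the key lies on the block. Axes as key_block
- salt_shaker: glass salt shaker, 44 mm wide, 90 mm tall, origin under its foot; leave alone
- pepper_shaker: glass pepper shaker, 44 mm wide, 90 mm tall, origin under its foot; leave alone
- dip_bowl_0: grey stoneware dip bowl, 105 mm wide, 58 mm tall, origin under its foot; leave alone
- lemon_loose: lemon, 72 x 55 x 54 mm, origin under it; leave alone
Not all that is in view belongs to the job. What is shaped like the pantry_key but green or orange is not meant.

How it is judged:
On the way, in this order (a step that is already met when the one before it is completed fails the run):
1. the eye's front leg presses the gate inward (value of joint gate above 0.4 rad and x of eye_nominal in the frame of pantry_key between 0 and 0.066 m and y of eye_nominal in the frame of pantry_key between -0.024 and 0.024 m and contact force between pantry_key and eye_track above 0.3 N), for 0.1 s.
2. the leg is inside the hook and the gate has sprung shut (x of eye_nominal in the frame of pantry_key between 0 and 0.052 m and y of eye_nominal in the frame of pantry_key between -0.024 and 0.024 m and z of eye_nominal in the frame of pantry_key between -0.03 and 0.04 m and value of joint gate below 0.1 rad), for 0.1 s.
3. the key is tugged back with 3 N or more so that the shut gate bears on the leg (all of step 2 and x of eye_nominal in the frame of pantry_key above 0.03 m and contact force between pantry_key and eye_track above 3 N), for 0.2 s.
At the end, for the whole second after the job is handed in: The eye's front leg is inside the hook (the point eye_nominal 0 to 52 mm ahead of the back bar, between the side arms), the gate is shut (under 0.1 rad), the key lies flat (within 0.1 rad) on the block with its underside within 5 mm of the block's top, at rest and released (all of step 2 and angle between pantry_key's own z axis and vertical below 0.1 rad and height (world z) of pantry_key between 0.011 and 0.021 m and linear speed of pantry_key below 0.02 m/s and contact force between pantry_key and the fingers below 0.1 N); the robot touches nothing.
It fails at once if the key loads the eye with more than 20 N (contact force between pantry_key and eye_track above 20 N).
It fails at once if the salt shaker is moved by more than 30 mm or tipped over (distance of salt_shaker from where it was at the start of the episode above 0.03 m or angle between salt_shaker's own z axis and vertical above 0.5 rad).
It fails at once if the pepper shaker is moved by more than 30 mm or tipped over (distance of pepper_shaker from where it was at the start of the episode above 0.03 m or angle between pepper_shaker's own z axis and vertical above 0.5 rad).
It fails at once if the dip bowl is moved by more than 30 mm or tipped over (distance of dip_bowl_0 from where it was at the start of the episode above 0.03 m or angle between dip_bowl_0's own z axis and vertical above 0.5 rad).
It fails at once if the lemon is moved by more than 40 mm (distance of lemon_loose from where it was at the start of the episode above 0.04 m).
It also fails if it takes over 48 s, if anything falls off the work surface, if the arm or the gripper's body presses on something with over 40 N, if the wrist force passes 120 N, or if a joint passes its speed limit or range.

### The arm

A 6-joint arm with a two-finger parallel gripper is mounted at the origin on the work surface; the furniture and walls round the work are solid. World frame = base frame: x ahead of the robot, y to its left, z up, the work surface at z = 0. Lengths are in m, angles in rad, forces in N, time in s.
With the tool pointing down it reaches from about 0.375 to 0.9 m from the base axis. Payload 3.1 kg.
Tool frame: the origin (TCP) lies between the finger pads; the fingertips stand 8 mm ahead of it and the grasp point (between the pads) lies 11 mm behind it; z points along the fingers, y is the line along which they close (so a half turn about z gives the same grasp; the last joint's range is limited). The gripper opens to 87 mm and grips with 3 to 60 N. Pads are 19 mm wide; open, the fingers measure 117 mm over their backs; the gripper's body (75 mm by 190 mm) begins 51 mm behind the grasp point.
Start: joints at [1.153, 0.527, 1.433, -0, 1.181, -0.178], TCP at [0.148, 0.607, 0.196] pointing down, gripper open.
Joint ranges: [-3.08, 3.08], [-0.75, 2.2], [0.22, 2.44], [-1.43, 4.57], [0, 2.65], [-2.85, 2.85]. Speed limits (rad/s): [2.79, 2.79, 3.14, 3.14, 3.14, 3.14].

### API

Orientations are given as [roll, pitch, yaw] about the fixed x, y, z axes, in that order (R = Rz(yaw) Ry(pitch) Rx(roll)).
In Python, from station import ctrl gives the robot as it stands.
- The arm moves only by the tool play_rows, never from a script. Its argument "deltas" is a list of rows, each an object with "hand": the finger opening in cm, from 0 to 8.7; "offset": the shift along the world's x, y, z in cm, a list of three; "roll": the turn about the world's z in degrees. A call has 1 to 8 rows; each row is the pose to reach, as a shift and turn from the pose commanded when the call began; what a row does not reach only later rows make up. A row lasts 1/10 s, in which the tool goes at most 50 mm and 8.59 degrees, less where a joint would pass 70% of its speed; a pose out of reach is approached as far as the arm can. A call with a gripper value outside its range is refused whole. The fingers move at their own pace and stop on an object; "newtons" is the grip in N (left out, the last holds). Time passes only in rows, so rows that repeat a pose let the fingers close. It gives the time, the measured TCP pose, the force, the opening and the grip force at its end, in the units of the state.
- ctrl.sense(): the state, without advancing time (a new reading comes with each control period).
- ctrl.get_image(name): name is "scene" or "top"; returns a dict with "img" (480x640x3 uint8, red, green, blue), "range_z" (480x640 float32, m along the optical axis (not along the pixel's ray), 0 where there is no reading), "fx", "fy", "cx", "cy" (pixels), "rvec" (rotation vector, rad) and "tvec" (3), from world to camera coordinates, as OpenCV has them. Camera axes: x right, y down, z forward; pixel columns grow to the right and rows downward; lengths in m; the calibration is good to about 2 mm. A picture is of the moment at which its call begins.
- ctrl.close_job(): hands the job in; it is judged then, once.
Trained networks look in the newest picture that a camera, given by its name, has taken for a name from the list of things; names that differ only in an ending like _2 or _b are one class to them, and where a whole thing is asked for, a point or a joint stands for the part that bears it (a point fixed in the world has none). Each returns a list of dicts, best first, with "p" (0 to 1); they miss things now and then, are a little off and sometimes report something else, mostly with a low value. They report only what shows in the picture. A call takes as long as a camera call. They do not tell look-alikes from the thing itself.
- ctrl.regions_of(name, camera): "region" (480x640 bool, what is visible of it) and "point" ([column, row] as shares, 0 to 1, of the picture: columns of its width, rows of its height, amid what is visible of it).
- ctrl.tip_of(name, camera): "point" ([column, row] as shares, 0 to 1, of the picture: columns of its width, rows of its height: a listed point, or the origin of a listed thing).
The state is a dict: "clock": time; "joints": joint angles; "dq": joint speeds; "joint_efforts": joint torques, N m; "position": TCP position; "tcp_rot": TCP orientation; "contact_force": force on the tool from outside, world axes, zero at the start; "ft_torque": the same for the moment, N m; "grip_width": opening from 0.0 (shut) to 1.0 (fully open); "grip_force": force on a finger pad.
Only numpy, scipy, OpenCV 4.12 (cv2) and the standard library are available. Lean on these libraries where they do the work, as an engineer would, in place of code of your own. Each camera call takes 0.05 s, during which the arm holds its last target. There are 200 camera calls.

## Working session

There is one attempt and no reset: what is moved stays moved. The work goes in short steps, Python scripts to look and compute and a tool call to move; the robot and the scene stay as the last step left them, time stands still between calls to the robot, and variables do not carry over. Pictures are saved under pics/ and viewed, at most 10 in all, crops included, and the job is handed in when it is done.

Besides the shell and the picture viewer there is one more tool, called after "Call:" as a command line: name --argument value ..., lists and objects as JSON in quotes. play_rows: Moves the arm, as the interface text tells. Its arguments: {"type":"object","properties":{"deltas":{"type":"array","items":{"type":"object","properties":{"hand":{"type":"number"},"offset":{"type":"array","items":{"type":"number"}},"roll":{"type":"number"}}}},"newtons":{"type":"number"}},"required":["deltas"]}

```bash
mkdir -p pics; ls
cat > h.py <<'E'
import numpy as np,cv2
from station import ctrl
def cam(n):
    d=ctrl.get_image(n); d['R']=cv2.Rodrigues(np.array(d['rvec'],float))[0]; d['t']=np.array(d['tvec'],float).ravel(); return d
def save(d,f,crop=None,s=1):
    im=d['img'][:,:,::-1]
    if crop: a,b,c,e=crop; im=im[b:e,a:c]
    cv2.imwrite('pics/'+f,cv2.resize(im,None,fx=s,fy=s,interpolation=cv2.INTER_CUBIC))
def ray(d,u,v):
    r=d['R'].T@np.array([(u-d['cx'])/d['fx'],(v-d['cy'])/d['fy'],1]); return -d['R'].T@d['t'],r
def atz(d,u,v,z):
    o,r=ray(d,u,v); return o+r*(z-o[2])/r[2]
def atd(d,u,v):
    o,r=ray(d,u,v); return o+r*d['range_z'][int(round(v)),int(round(u))]
def proj(d,p):
    q=d['R']@np.array(p)+d['t']; return d['fx']*q[0]/q[2]+d['cx'],d['fy']*q[1]/q[2]+d['cy']
def cloud(d):
    v,u=np.mgrid[:480,:640]; z=d['range_z']
    P=np.stack([(u-d['cx'])/d['fx']*z,(v-d['cy'])/d['fy']*z,z],-1)
    return (P-d['t'])@d['R']
E
python3 - <<'E'
from h import *
for n in('top','scene'):
    d=cam(n); save(d,n+'0.png'); print(n,d['fx'],-d['R'].T@d['t'])
    for k in('pantry_key','key_block','eye_track','tag_grip','mouth','eye_nominal','salt_shaker','pepper_shaker','dip_bowl_0','lemon_loose'):
        for r in ctrl.tip_of(k,n)[:4]:
            u,v=r['point'][0]*640,r['point'][1]*480
            print(k,round(r['p'],2),round(u),round(v),atd(d,min(u,639),min(v,479)).round(3))
print(ctrl.sense())
E
```

```text
pics
top 617.9931205849098 [ 0.48063614 -0.00737852  1.72796837]
pantry_key 0.76 264 162 [0.824 0.155 0.014]
key_block 0.64 359 241 [ 0.601 -0.108  0.015]
key_block 0.2 218 270 [ 0.522  0.285 -0.001]
eye_track 0.85 359 240 [ 0.599 -0.108  0.054]
tag_grip 0.94 270 149 [0.858 0.138 0.024]
tag_grip 0.63 400 351 [ 0.297 -0.219  0.023]
tag_grip 0.55 212 283 [0.484 0.296 0.026]
mouth 0.93 370 337 [ 0.336 -0.139  0.014]
mouth 0.82 231 252 [ 0.57   0.25  -0.003]
eye_nominal 0.83 357 238 [ 0.603 -0.102  0.063]
eye_nominal 0.58 228 255 [0.562 0.255 0.007]
pepper_shaker 0.57 276 207 [0.686 0.116 0.083]
dip_bowl_0 0.76 461 279 [ 0.494 -0.394  0.005]
lemon_loose 0.72 284 296 [0.447 0.096 0.045]
scene 581.6233298061535 [ 0.10298956 -0.9559994   0.95691792]
pantry_key 0.93 375 176 [0.828 0.157 0.007]
pantry_key 0.81 250 326 [ 0.316 -0.197  0.024]
pantry_key 0.78 252 186 [0.506 0.27  0.009]
key_block 0.64 353 259 [ 0.608 -0.108  0.01 ]
eye_track 0.81 350 263 [ 0.596 -0.117  0.011]
tag_grip 0.8 241 178 [0.486 0.297 0.025]
tag_grip 0.7 385 172 [0.85  0.141 0.022]
tag_grip 0.61 246 339 [ 0.296 -0.222  
[... 429 characters left out ...]
27 0.082 0.006]
{'clock': 1.1, 'joints': array([ 1.15253182e+00,  5.27450889e-01,  1.43273076e+00,  9.59348696e-06,
        1.18139687e+00, -1.78478780e-01]), 'dq': array([-0.00052728,  0.00230174, -0.00102964,  0.0007457 ,  0.00049062,
       -0.00031404]), 'joint_efforts': array([ 7.90336962e-04, -4.40021253e+01, -1.76989192e+01,  6.34007156e-02,
        5.03576396e-02, -1.99244704e-05]), 'position': array([0.14837507, 0.60709612, 0.19646879]), 'tcp_rot': array([ 3.14157717e+00, -6.22471872e-06,  2.90180328e+00]), 'contact_force': array([-0.12765833, -0.57441218,  0.0953014 ]), 'ft_torque': array([-0.03153454,  0.01249464,  0.01511176]), 'grip_force': 0.0, 'grip_width': 0.9993493503265144}
```

View pics/top0.png

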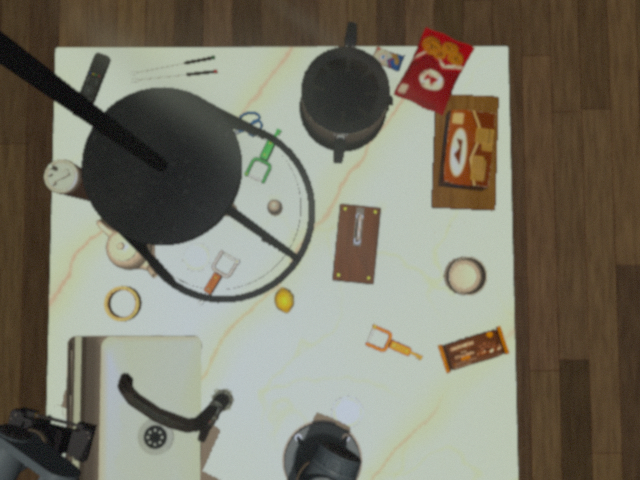

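View pics/scene0.png

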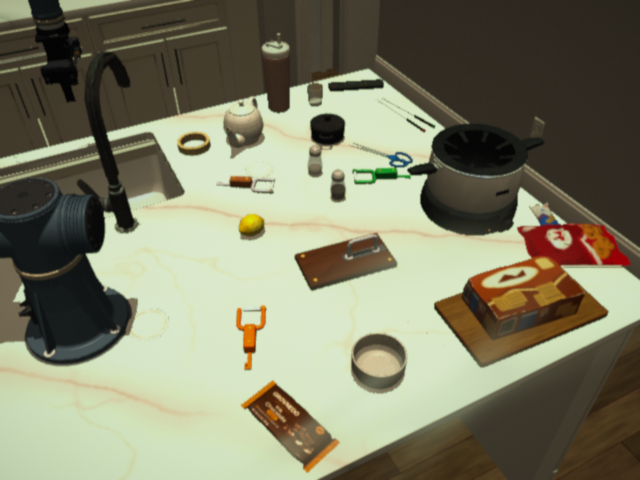

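Candidates in the top view are green (265,160), orange (388,342) and the steel hook with a brown tag (222,270). By the description I choose the steel and brown one at (222,270), which is scene (252,185). The eye is at top (358,227), with the block running along world x.

```bash
cat >> h.py <<'E'
def rect(d,x0,y0,w,h,z,px):  # world x right, world y up ; px per m
    c=np.float32([proj(d,p) for p in [(x0,y0+h,z),(x0+w,y0+h,z),(x0+w,y0,z),(x0,y0,z)]])
    W,H=int(w*px),int(h*px)
    M=cv2.getPerspectiveTransform(c,np.float32([[0,0],[W,0],[W,H],[0,H]]))
    return cv2.warpPerspective(d['img'][:,:,::-1],M,(W,H),flags=cv2.INTER_CUBIC)
E
python3 - <<'E'
from h import *
T=cam('top');S=cam('scene')
rows=[]
for d in(T,S):
    a=rect(d,0.40,0.20,0.2,0.15,0.01,2000); b=rect(d,0.46,-0.18,0.25,0.15,0.016,1600)
    b=cv2.resize(b,(400,240)); b=cv2.copyMakeBorder(b,0,60,0,0,cv2.BORDER_CONSTANT)
    rows.append(np.hstack([a,b]))
cv2.imwrite('pics/rect.png',np.vstack(rows))
for d,n in((T,'top'),(S,'scene')):
    P=cloud(d)
    for k in('pantry_key','key_block','eye_track'):
        for r in ctrl.regions_of(k,n)[:3]:
            m=r['region']; q=P[m]; print(n,k,round(r['p'],2),m.sum(),q.mean(0).round(3))
            if k=='key_block' :
                q=q[(q[:,2]>.010)&(q[:,2]<.022)]
                if len(q)>50: print(cv2.minAreaRect((q[:,:2]*1000).astype(np.float32)))
    print([atd(d,*uv).round(3) for uv in ((305,220),(180,150))] if n=='top' else '')
E
```

```text
top pantry_key 0.88 471 [ 0.317 -0.194  0.025]
top pantry_key 0.84 421 [0.511 0.277 0.029]
top pantry_key 0.74 435 [0.832 0.155 0.021]
top key_block 0.65 2928 [ 0.585 -0.1    0.022]
((591.5770263671875, -101.3472671508789), (115.96003723144531, 215.85745239257812), 83.81411743164062)
top eye_track 0.8 321 [ 0.64  -0.106  0.032]
[array([ 0.66 ,  0.041, -0.003]), array([0.586, 0.104, 1.25 ])]
scene pantry_key 0.95 408 [0.836 0.136 0.021]
scene pantry_key 0.94 857 [ 0.311 -0.205  0.016]
scene pantry_key 0.83 486 [0.499 0.282 0.013]
scene key_block 0.86 2966 [ 0.575 -0.114  0.018]
((592.251708984375, -101.93244934082031), (121.41630554199219, 216.26487731933594), 83.0907974243164)
scene key_block 0.69 493 [ 0.634 -0.108  0.032]
((639.6912231445312, -105.07565307617188), (62.60032653808594, 100.76331329345703), 58.49113082885742)
scene eye_track 0.8 578 [ 0.635 -0.105  0.032]
```

View pics/rect.png

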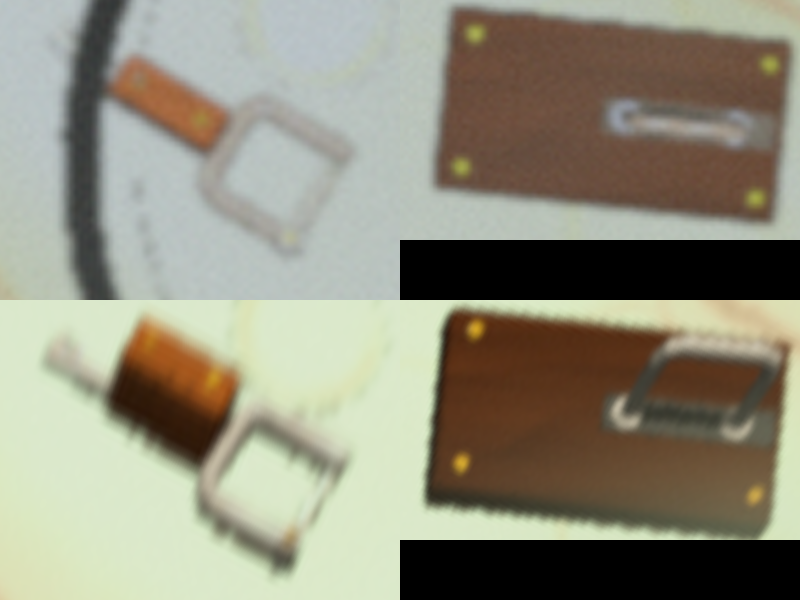

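The steel key with the tag at rect (169,104) is confirmed: brown tag, bare steel hook, hinge at its lower right. The eye's legs stand at rect (622,115) and (738,125), so it sits about 6 mm before nominal. I'll check tall obstacles on the way first.

Run:
```python
from h import *
G=np.zeros((10,14))
for n in('top','scene'):
    P=cloud(cam(n)).reshape(-1,3)
    for p in P:
        if -.1<=p[0]<.9 and -.5<=p[1]<.9 and .06<p[2]<1.0:
            i=int((p[0]+.1)/.1);j=int((p[1]+.5)/.1); G[i,j]=max(G[i,j],p[2])
print('cols y -.5..'); print((G*100).astype(int))
```

```text
cols y -.5..
[[ 0  0  0  0 34 34  0  0  0  0  0  0  0  0]
 [ 0  0  0  0 34 34  0 15 15  0 34  0  0  0]
 [ 0  0  0  0 32 30  0 38 41 61 60 46  0  0]
 [ 0  0  0  0  0  0  0  0 41 39 56 54  0  0]
 [ 0  0  0  0  0  0  0  0  0  0  0  0  0  0]
 [ 6  6  0  0  0 98 99 95  0  0  0  0  0  0]
 [ 6  6  0  6  0 99  0 95  0 11 13  0  0  0]
 [ 0  0  0  7  6 99 98  8  0 10 11  6  0  0]
 [ 9  9  0  0 17  0  9  8  7  7 21 24  0  0]
 [ 9  9  0 19 19 19  0  0  7  7  6  6  0  0]]
```

Run:
```python
from h import *
S=cam('scene');T=cam('top')
P=cloud(S)
for y in range(50,240,12):
    row=[(u,P[y,u].round(2).tolist()) for u in range(25,150,8) if P[y,u,2]>.06 and P[y,u,0]<.45 and S['range_z'][y,u]>0]
    print(y,row)
P=cloud(T)
print([((u,v),P[v,u].round(2).tolist()) for u,v in((225,398),(205,425),(200,418),(180,410),(160,405),(140,395),(124,380),(40,430),(75,440),(20,460),(330,460),(350,475))])
```

```text
50 [(57, [0.14, 0.56, 0.36]), (65, [0.16, 0.56, 0.35]), (73, [0.18, 0.65, 0.32]), (81, [0.2, 0.68, 0.3])]
62 [(49, [0.12, 0.55, 0.34]), (57, [0.13, 0.55, 0.33]), (65, [0.15, 0.54, 0.33]), (73, [0.17, 0.59, 0.31]), (97, [0.21, 0.34, 0.4]), (105, [0.23, 0.35, 0.4]), (113, [0.25, 0.4, 0.37]), (121, [0.27, 0.43, 0.35])]
74 [(41, [0.09, 0.52, 0.32]), (49, [0.11, 0.52, 0.32]), (57, [0.12, 0.52, 0.32]), (65, [0.14, 0.51, 0.32]), (73, [0.16, 0.51, 0.31]), (89, [0.18, 0.31, 0.39]), (97, [0.2, 0.31, 0.39]), (121, [0.26, 0.42, 0.33])]
86 [(65, [0.13, 0.55, 0.27]), (89, [0.18, 0.29, 0.37]), (97, [0.19, 0.29, 0.37]), (121, [0.26, 0.43, 0.29]), (129, [0.28, 0.44, 0.28])]
98 [(65, [0.13, 0.56, 0.23]), (73, [0.14, 0.55, 0.23]), (89, [0.17, 0.28, 0.36]), (97, [0.18, 0.28, 0.35])]
110 [(89, [0.16, 0.27, 0.33]), (97, [0.18, 0.27, 0.33])]
122 [(89, [0.15, 0.28, 0.3]), (97, [0.17, 0.26, 0.31])]
134 [(97, [0.16, 0.26, 0.28]), (105, [0.18, 0.27, 0.27])]
146 [(97, [0.15, 0.27, 0.24]), (105, [0.17, 0.26, 0.24])]
158 [(105, [0.16, 0.26, 0.21]), (113, [0.18, 0.27, 0.2])]
170 [(105, [0.15, 0.27, 0.18]), (113, [
[... 1052 characters left out ...]
(97, [0.1, -0.04, 0.28])]
230 [(25, [-0.01, -0.06, 0.31]), (33, [-0.0, -0.06, 0.31]), (41, [0.01, -0.06, 0.3]), (49, [0.02, -0.06, 0.3]), (57, [0.04, -0.07, 0.3]), (65, [0.05, -0.07, 0.3]), (73, [0.06, -0.08, 0.3]), (81, [0.07, -0.09, 0.3]), (89, [0.08, -0.08, 0.29]), (97, [0.1, -0.05, 0.26])]
[((225, 398), [0.17, 0.26, 0.04]), ((205, 425), [0.16, 0.26, 0.3]), ((200, 418), [0.18, 0.27, 0.31]), ((180, 410), [0.09, 0.44, -0.24]), ((160, 405), [0.1, 0.5, -0.24]), ((140, 395), [0.25, 0.38, 0.39]), ((124, 380), [0.27, 0.43, 0.34]), ((40, 430), [0.18, 0.59, 0.4]), ((75, 440), [0.14, 0.54, 0.33]), ((20, 460), [0.17, 0.54, 0.59]), ((330, 460), [0.09, -0.02, 0.33]), ((350, 475), [0.05, -0.07, 0.31])]
```

Run:
```python
from h import *
S=cam('scene'); save(S,'f.png',(0,0,200,260),3 if 0 else 2)
```

```text
(no output)
```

View pics/f.png

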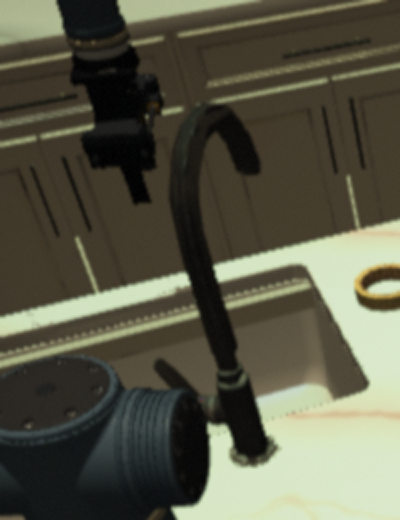

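The faucet's spout ends at (0.275, 0.44, 0.28), which is f.png (250,165). I'll go round it: +x first, then over to the key.

Call:
play_rows --deltas '[{"hand": 8.0, "offset": [5, 0, 0], "roll": 0}, {"hand": 7.0, "offset": [10, 0, 0], "roll": 0}, {"hand": 6.5, "offset": [15, 0, 0], "roll": 0}, {"hand": 6.5, "offset": [20, 0, 0], "roll": 0}, {"hand": 6.5, "offset": [25, -1, 0], "roll": 0}, {"hand": 6.5, "offset": [28, -5, 0], "roll": -4}, {"hand": 6.5, "offset": [30, -9, 0], "roll": -8}, {"hand": 6.5, "offset": [31, -13, 0], "roll": -12}]' --newtons 30

```text
clock: 2.55
position: [0.4609, 0.4753, 0.196]
tcp_rot: [3.141, 0.001, 2.688]
contact_force: [1.2, -0.5, 0.5]
grip_width: 0.747
grip_force: 0.0
```

Call:
play_rows --deltas '[{"hand": 6.0, "offset": [0.7, -5, -1], "roll": -2}, {"hand": 6.0, "offset": [1.4, -10, -3], "roll": -3.8}, {"hand": 6.0, "offset": [2, -15, -5], "roll": -3.8}, {"hand": 6.0, "offset": [2.6, -18, -8], "roll": -3.8}, {"hand": 6.0, "offset": [2.6, -18, -10], "roll": -3.8}, {"hand": 6.0, "offset": [2.6, -18, -10], "roll": -3.8}]'

```text
clock: 3.15
position: [0.4826, 0.2948, 0.0939]
tcp_rot: [-3.137, -0.004, 2.623]
contact_force: [0.4, -0.1, 1.0]
grip_width: 0.693
grip_force: 0.0
```

Run:
```python
from h import *
s=ctrl.sense();p=s['position'];print(p,s['tcp_rot'],s['contact_force'])
S=cam('scene')
for uv in [(p[0],p[1],p[2]),(p[0],p[1],.026)]: print(proj(S,uv))
a=np.deg2rad(-29.5);c=np.array([.485,.2955])
R=np.array([[np.cos(a),-np.sin(a)],[np.sin(a),np.cos(a)]])
im=S['img'][:,:,::-1].copy()
im=cv2.resize(im[120:240,180:310],None,fx=5,fy=5,interpolation=cv2.INTER_CUBIC)
def dr(pts,z,col):
    q=[( (proj(S,(*(c+R@np.array([x+.036,y])),z))[0]-180)*5,(proj(S,(*(c+R@np.array([x+.036,y])),z))[1]-120)*5) for x,y in pts]
    cv2.polylines(im,[np.int32(q)],True,col,1)
dr([(-.066,-.012),(-.006,-.012),(-.006,.012),(-.066,.012)],.026,(255,0,0))
dr([(0,-.026),(.052,-.026),(.052,.026),(0,.026)],.005,(0,0,255))
cv2.imwrite('pics/c.png',im)
```

```text
[0.48256692 0.29484122 0.09390515] [-3.13654895 -0.00434287  2.6231806 ] [ 0.35466842 -0.13976841  1.04752117]
(np.float64(237.0745243793266), np.float64(157.7094937240883))
(np.float64(239.6991380440151), np.float64(178.6279429539323))
```

View pics/c.png

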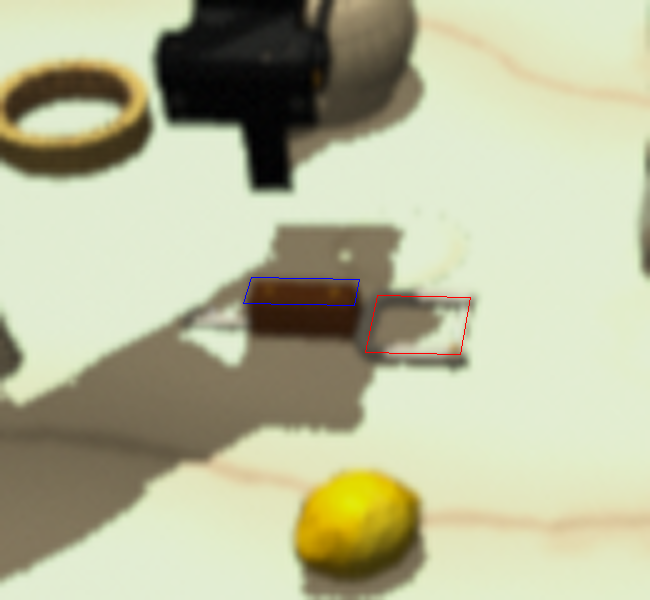

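The model overlay matches the key within about 2 mm: tag at crop (305,295), hook at (415,330). Descending.

Call:
play_rows --deltas '[{"hand": 6.0, "offset": [0, -0.2, -3], "roll": 0}, {"hand": 6.0, "offset": [0, -0.2, -6], "roll": 0}, {"hand": 6.0, "offset": [0, -0.2, -8.5], "roll": 0}, {"hand": 6.0, "offset": [0, -0.2, -8.5], "roll": 0}, {"hand": 2.0, "offset": [0, -0.2, -8.5], "roll": 0}, {"hand": 2.0, "offset": [0, -0.2, -8.5], "roll": 0}, {"hand": 2.0, "offset": [0, -0.2, -8.5], "roll": 0}, {"hand": 2.0, "offset": [0, -0.2, -8.5], "roll": 0}]' --newtons 40

```text
clock: 4.0
position: [0.4852, 0.2956, 0.0128]
tcp_rot: [3.14, 0.002, 2.626]
contact_force: [0.6, 0.4, 0.4]
grip_width: 0.413
grip_force: 0.0
```

Call:
play_rows --deltas '[{"hand": 1.5, "offset": [0, 0, 0], "roll": 0}, {"hand": 1.5, "offset": [0, 0, 0], "roll": 0}, {"hand": 1.5, "offset": [0, 0, 0], "roll": 0}, {"hand": 1.5, "offset": [0, 0, 0], "roll": 0}]'

```text
clock: 4.4
position: [0.4844, 0.295, 0.0114]
tcp_rot: [-3.141, -0.0, 2.626]
contact_force: [-0.2, -0.3, -0.5]
grip_width: 0.18
grip_force: 0.0
```

Run:
```python
from h import *
S=cam('scene');T=cam('top');print(ctrl.sense()['grip_width'],ctrl.sense()['grip_force'])
a=cv2.resize(S['img'][120:240,180:310,::-1],(400,369),interpolation=cv2.INTER_CUBIC)
b=cv2.resize(T['img'][210:330,150:280,::-1],(400,369),interpolation=cv2.INTER_CUBIC)
cv2.imwrite('pics/g.png',np.hstack([a,b]))
```

```text
0.17730202118210428 0.0
```

View pics/g.png

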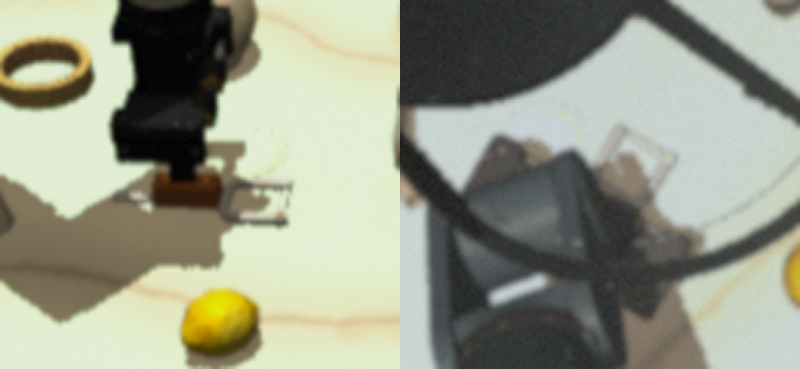

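Run:
```python
from h import *
S=cam('scene');P=cloud(S)
for v in range(168,196,2): print(v,[ (u,*(P[v,u]*1000).round().astype(int),S['img'][v,u].max()) for u in (231,235,238,241,244,247,250)])
```

```text
168 [(231, np.int64(442), np.int64(223), np.int64(118), np.uint8(7)), (235, np.int64(449), np.int64(213), np.int64(123), np.uint8(5)), (238, np.int64(455), np.int64(207), np.int64(124), np.uint8(6)), (241, np.int64(463), np.int64(207), np.int64(121), np.uint8(7)), (244, np.int64(471), np.int64(209), np.int64(118), np.uint8(14)), (247, np.int64(531), np.int64(372), np.int64(-3), np.uint8(88)), (250, np.int64(540), np.int64(370), np.int64(-4), np.uint8(128))]
170 [(231, np.int64(440), np.int64(219), np.int64(116), np.uint8(4)), (235, np.int64(448), np.int64(211), np.int64(118), np.uint8(5)), (238, np.int64(456), np.int64(211), np.int64(115), np.uint8(4)), (241, np.int64(463), np.int64(211), np.int64(113), np.uint8(6)), (244, np.int64(469), np.int64(204), np.int64(116), np.uint8(11)), (247, np.int64(527), np.int64(360), np.int64(-1), np.uint8(92)), (250, np.int64(534), np.int64(355), np.int64(0), np.uint8(140))]
172 [(231, np.int64(439), np.int64(217), np.int64(111), np.uint8(40)), (235, np.int64(449), np.int64(218), np.int64(107), np.uint8(10)), (238, np.int64(456), np.int64(213), np.i
[... 4655 characters left out ...]
4(274), np.int64(-3), np.uint8(131)), (244, np.int64(482), np.int64(270), np.int64(-3), np.uint8(131)), (247, np.int64(489), np.int64(263), np.int64(-1), np.uint8(131)), (250, np.int64(497), np.int64(263), np.int64(-4), np.uint8(130))]
194 [(231, np.int64(447), np.int64(277), np.int64(-2), np.uint8(130)), (235, np.int64(457), np.int64(273), np.int64(-3), np.uint8(131)), (238, np.int64(463), np.int64(265), np.int64(0), np.uint8(132)), (241, np.int64(472), np.int64(267), np.int64(-4), np.uint8(130)), (244, np.int64(479), np.int64(261), np.int64(-2), np.uint8(131)), (247, np.int64(485), np.int64(254), np.int64(1), np.uint8(129)), (250, np.int64(493), np.int64(252), np.int64(-1), np.uint8(130))]
```

The depth shows the fingertips at about z = 0.03, just over the tag. They stand roughly 27 mm higher than the reported TCP implies, while xy agrees. I'll reopen and go down in steps, watching the force.

Call:
play_rows --deltas '[{"hand": 6.0, "offset": [0, -0.1, 0.5], "roll": 0}, {"hand": 6.0, "offset": [0, -0.1, 0.5], "roll": 0}, {"hand": 6.0, "offset": [0, -0.1, 0.5], "roll": 0}, {"hand": 6.0, "offset": [0, -0.1, 0.5], "roll": 0}, {"hand": 6.0, "offset": [0, -0.1, 0], "roll": 0}, {"hand": 6.0, "offset": [0, -0.1, -0.7], "roll": 0}, {"hand": 6.0, "offset": [0, -0.1, -1.4], "roll": 0}, {"hand": 6.0, "offset": [0, -0.1, -1.4], "roll": 0}]'

```text
clock: 5.35
position: [0.4833, 0.2937, -0.004]
tcp_rot: [-3.139, -0.002, 2.626]
contact_force: [-0.9, 0.4, 0.1]
grip_width: 0.677
grip_force: 0.0
```

Run:
```python
from h import *
s=ctrl.sense();print(s['position'],s['contact_force'],s['joints'],s['grip_width'])
S=cam('scene');P=cloud(S)
m=(S['img'].max(2)<30)&(P[...,2]<.2)&(P[...,2]>-.02)&(abs(P[...,0]-.48)<.08)&(abs(P[...,1]-.28)<.12)
for v in range(150,200,3):
    u=np.where(m[v,215:270])[0]+215
    if len(u): print(v,u.min(),u.max(),len(u),np.median(P[v,u],0).round(3))
a=cv2.resize(S['img'][120:240,180:310,::-1],(650,600),interpolation=cv2.INTER_CUBIC);cv2.imwrite('pics/g2.png',a)
```

```text
[ 0.4833488   0.29369065 -0.00400413] [-0.94160876  0.44485785  0.10322747] [ 3.48471843e-01  7.48902944e-01  1.71905509e+00 -3.20022005e-05
  6.76434550e-01 -7.06739348e-01] 0.6766914353984331
150 225 244 20 [0.463 0.248 0.152]
153 225 243 19 [0.461 0.248 0.143]
156 225 243 19 [0.462 0.252 0.133]
159 224 243 15 [0.45  0.239 0.134]
162 219 232 14 [0.432 0.233 0.133]
165 218 248 13 [0.426 0.223 0.133]
168 218 245 28 [0.439 0.208 0.129]
171 218 247 30 [0.441 0.212 0.117]
174 219 246 28 [0.442 0.218 0.104]
177 229 246 18 [0.452 0.211 0.095]
180 234 241 8 [0.464 0.254 0.053]
183 234 242 9 [0.465 0.258 0.041]
186 235 242 8 [0.465 0.256 0.033]
```

View pics/g2.png

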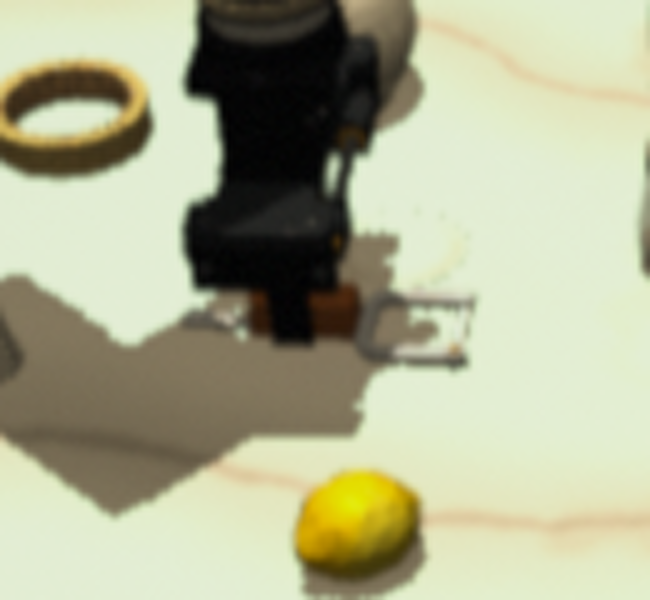

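Call:
play_rows --deltas '[{"hand": 5.0, "offset": [0, 0, -0.7], "roll": 0}, {"hand": 5.0, "offset": [0, 0, -1.2], "roll": 0}, {"hand": 5.0, "offset": [0, 0, -1.2], "roll": 0}, {"hand": 5.0, "offset": [0, 0, -1.2], "roll": 0}]'

```text
clock: 5.8
position: [0.4843, 0.2941, -0.0148]
tcp_rot: [-3.141, -0.0, 2.626]
contact_force: [0.5, 0.0, -0.1]
grip_width: 0.577
grip_force: 0.0
```

Run:
```python
from h import *
s=ctrl.sense();print(s['position'],s['contact_force'],s['grip_width'])
S=cam('scene');P=cloud(S)
m=(S['img'].max(2)<30)&(P[...,2]<.2)&(P[...,2]>-.02)&(abs(P[...,0]-.48)<.08)&(abs(P[...,1]-.28)<.12)
for v in range(174,200,1):
    u=np.where(m[v,215:270])[0]+215
    if len(u): print(v,u.min(),u.max(),len(u),np.median(P[v,u],0).round(3))
```

```text
[ 0.48428889  0.29405745 -0.01477815] [ 0.48566075  0.0144019  -0.14781019] 0.5769035431177787
174 219 246 28 [0.44  0.211 0.107]
175 220 246 26 [0.442 0.211 0.106]
176 220 246 27 [0.443 0.218 0.099]
177 220 247 28 [0.443 0.216 0.095]
178 220 247 28 [0.443 0.216 0.092]
179 220 247 28 [0.443 0.219 0.089]
180 221 247 27 [0.443 0.215 0.086]
181 230 247 18 [0.453 0.21  0.083]
182 234 242 9 [0.466 0.26  0.042]
183 234 242 9 [0.465 0.261 0.04 ]
184 235 242 8 [0.466 0.26  0.036]
185 235 242 8 [0.468 0.262 0.032]
186 235 243 9 [0.468 0.264 0.028]
187 236 242 7 [0.467 0.262 0.024]
188 236 242 7 [0.469 0.264 0.02 ]
189 236 242 7 [0.467 0.262 0.019]
```

Call:
play_rows --deltas '[{"hand": 5.0, "offset": [0, 0, -0.3], "roll": 0}, {"hand": 2.0, "offset": [0, 0, -0.3], "roll": 0}, {"hand": 2.0, "offset": [0, 0, -0.3], "roll": 0}, {"hand": 2.0, "offset": [0, 0, -0.3], "roll": 0}, {"hand": 2.0, "offset": [0, 0, -0.3], "roll": 0}, {"hand": 2.0, "offset": [0, 0, -0.3], "roll": 0}, {"hand": 2.0, "offset": [0, 0, -0.3], "roll": 0}]'

```text
clock: 6.55
position: [0.4846, 0.2942, -0.0175]
tcp_rot: [3.141, 0.0, 2.626]
contact_force: [0.2, 0.7, 0.0]
grip_width: 0.274
grip_force: 39.8
```

Gripped at 23.8 mm with 40 N. Lifting and carrying over to the front of the block.

Call:
play_rows --deltas '[{"hand": 2.0, "offset": [0, 0, 4], "roll": 0}, {"hand": 2.0, "offset": [0, 0, 9], "roll": 0}, {"hand": 2.0, "offset": [0, -4, 10], "roll": 3}, {"hand": 2.0, "offset": [0, -9, 10], "roll": 7}, {"hand": 2.0, "offset": [0, -14, 10], "roll": 11}, {"hand": 2.0, "offset": [0, -19, 10], "roll": 15}, {"hand": 2.0, "offset": [0, -24, 10], "roll": 19}, {"hand": 2.0, "offset": [0, -29, 10], "roll": 23.4}]'

```text
clock: 7.35
position: [0.4835, 0.0024, 0.0823]
tcp_rot: [3.142, -0.001, 3.038]
contact_force: [1.6, -1.0, -2.5]
grip_width: 0.273
grip_force: 39.8
```

Call:
play_rows --deltas '[{"hand": 2.0, "offset": [0, -5, 0], "roll": 0}, {"hand": 2.0, "offset": [0, -8, -1], "roll": 0}, {"hand": 2.0, "offset": [0, -10.3, -4], "roll": 0}, {"hand": 2.0, "offset": [0, -10.3, -6], "roll": 0}, {"hand": 2.0, "offset": [0, -10.3, -6], "roll": 0}, {"hand": 2.0, "offset": [0, -10.3, -6], "roll": 0}]'

```text
clock: 7.95
position: [0.4836, -0.0985, 0.0222]
tcp_rot: [3.141, -0.002, 3.034]
contact_force: [0.0, -1.1, -1.7]
grip_width: 0.271
grip_force: 39.8
```

Run:
```python
from h import *
s=ctrl.sense();p=s['position'];print(p,s['tcp_rot'],s['contact_force'],s['grip_width'],s['grip_force'])
S=cam('scene');T=cam('top');kz=p[2]+.0175
print('kz',kz)
A=[]
for d in(T,S):
    A+=[rect(d,0.45,-0.18,0.2,0.15,kz+.005,2000),rect(d,0.45,-0.18,0.2,0.15,0.016,2000)]
cv2.imwrite('pics/pre.png',np.vstack([np.hstack(A[:2]),np.hstack(A[2:])]))
```

```text
[ 0.48359755 -0.09845035  0.02221877] [ 3.14088307e+00 -2.07927022e-03  3.03443768e+00] [ 0.01680602 -1.08682717 -1.7004605 ] 0.2713373231022231 39.84216392040253
kz 0.03971876860976836
```

View pics/pre.png

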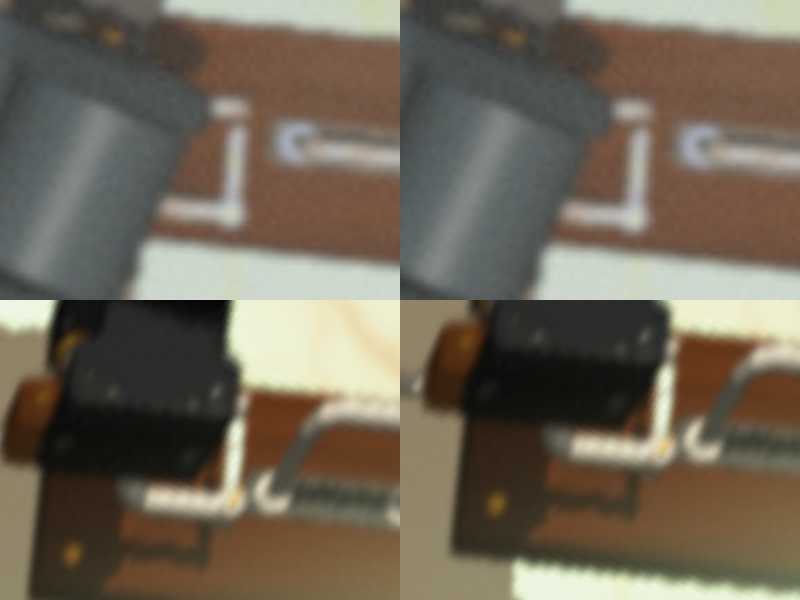

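The top view shows the gate at pre (236,160) and the leg's base at (697,145). The leg lies about 10 mm off the hook's centre line and roughly 22 mm before touch. I'll lower and approach.

Call:
play_rows --deltas '[{"hand": 2.0, "offset": [0, 0.1, -1.2], "roll": 0}, {"hand": 2.0, "offset": [0, 0.1, -2.1], "roll": 0}, {"hand": 2.0, "offset": [0, 0.1, -2.1], "roll": 0}, {"hand": 2.0, "offset": [0.8, 0.01, -2.1], "roll": 0}, {"hand": 2.0, "offset": [1.5, -0.06, -2.1], "roll": 0}, {"hand": 2.0, "offset": [1.5, -0.06, -2.1], "roll": 0}, {"hand": 2.0, "offset": [1.5, -0.06, -2.1], "roll": 0}]'

```text
clock: 8.75
position: [0.5, -0.0996, 0.0016]
tcp_rot: [-3.141, 0.001, 3.035]
contact_force: [-0.5, 0.1, -2.1]
grip_width: 0.273
grip_force: 39.8
```

Run:
```python
from h import *
for i in range(4):
    cam('top'); s=ctrl.sense();print(s['position'].round(4),s['contact_force'].round(2),s['ft_torque'].round(2))
```

```text
[ 0.4994 -0.0995  0.0016] [-1.48  0.34 -2.13] [0.   0.06 0.02]
[ 0.4992 -0.0994  0.0015] [ 0.96 -0.09 -1.26] [0.05 0.06 0.04]
[ 0.499  -0.0994  0.0015] [ 0.87 -0.1  -2.32] [ 0.08  0.07 -0.01]
[ 0.4991 -0.0994  0.0015] [ 0.36 -0.31 -1.19] [ 0.08  0.11 -0.04]
```

Call:
play_rows --deltas '[{"hand": 2.0, "offset": [0.3, -0.03, 0], "roll": 0}, {"hand": 2.0, "offset": [0.6, -0.06, 0], "roll": 0}, {"hand": 2.0, "offset": [0.9, -0.1, 0], "roll": 0}, {"hand": 2.0, "offset": [1.2, -0.13, 0], "roll": 0}, {"hand": 2.0, "offset": [1.5, -0.16, 0], "roll": 0}, {"hand": 2.0, "offset": [1.5, -0.16, 0], "roll": 0}]'

```text
clock: 9.55
position: [0.514, -0.101, 0.0013]
tcp_rot: [3.141, -0.001, 3.035]
contact_force: [-2.1, -1.5, -1.4]
grip_width: 0.269
grip_force: 39.8
```

Run:
```python
from h import *
F=[]
for i in range(4):
    d=cam('top'); s=ctrl.sense();F.append(s['contact_force'])
print(s['position'].round(4),np.mean(F,0).round(2),s['clock'])
S=cam('scene')
A=np.hstack([rect(d,0.48,-0.16,0.18,0.12,.022,2200),rect(S,0.48,-0.16,0.18,0.12,0.022,2200)])
cv2.imwrite('pics/push.png',A)
```

```text
[ 0.5138 -0.1009  0.0013] [-2.39 -0.97 -0.99] 9.75
```

Call:
play_rows --deltas '[{"hand": 2.0, "offset": [0.4, -0.04, 0], "roll": 0}, {"hand": 2.0, "offset": [0.8, -0.08, 0], "roll": 0}, {"hand": 2.0, "offset": [1.2, -0.13, 0], "roll": 0}, {"hand": 2.0, "offset": [1.6, -0.17, 0], "roll": 0}, {"hand": 2.0, "offset": [2.0, -0.21, 0], "roll": 0}, {"hand": 2.0, "offset": [2.0, -0.21, 0], "roll": 0}]'

```text
clock: 10.4
position: [0.5356, -0.1038, 0.0014]
tcp_rot: [-3.141, 0.002, 3.035]
contact_force: [-2.9, -1.5, -3.2]
grip_width: 0.274
grip_force: 39.8
```

Run:
```python
from h import *
F=[]
for i in range(4):
    d=cam('top'); s=ctrl.sense();F.append(s['contact_force'])
print(s['position'].round(4),np.mean(F,0).round(2),s['clock'])
S=cam('scene')
A=np.hstack([rect(d,0.48,-0.16,0.18,0.12,.022,2200),rect(S,0.48,-0.16,0.18,0.12,0.022,2200)])
cv2.imwrite('pics/push2.png',A)
```

```text
[ 0.5352 -0.1039  0.0015] [-3.32 -1.92 -3.03] 10.6
```

View pics/push2.png

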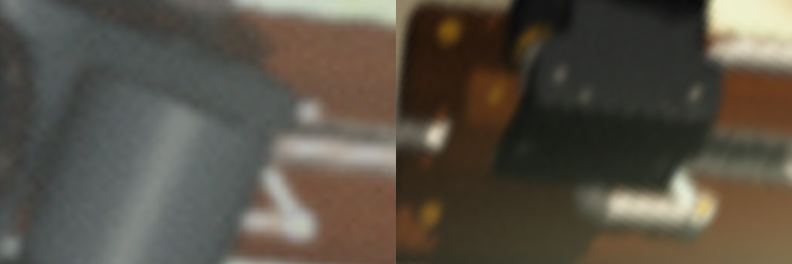

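The gate is pressed in about 0.6 rad (push2 (285,200)). Leg x in the key frame is about 31 mm. Continuing gently until it slips.

Call:
play_rows --deltas '[{"hand": 2.0, "offset": [0.3, -0.03, 0], "roll": 0}, {"hand": 2.0, "offset": [0.6, -0.06, 0], "roll": 0}, {"hand": 2.0, "offset": [0.9, -0.1, 0], "roll": 0}, {"hand": 2.0, "offset": [1.1, -0.12, 0], "roll": 0}, {"hand": 2.0, "offset": [1.1, -0.12, 0], "roll": 0}, {"hand": 2.0, "offset": [1.1, -0.12, 0], "roll": 0}]'

```text
clock: 11.25
position: [0.547, -0.1045, 0.0018]
tcp_rot: [-3.141, 0.003, 3.034]
contact_force: [-0.7, -0.5, -1.7]
grip_width: 0.272
grip_force: 39.8
```

Run:
```python
from h import *
F=[]
for i in range(4):
    d=cam('top'); s=ctrl.sense();F.append(s['contact_force'])
print(s['position'].round(4),np.mean(F,0).round(2),s['clock'])
S=cam('scene')
A=np.hstack([rect(d,0.48,-0.16,0.18,0.12,.022,2200),rect(S,0.48,-0.16,0.18,0.12,0.022,2200)])
cv2.imwrite('pics/push3.png',A)
```

```text
[ 0.5457 -0.1042  0.0016] [ 0.09 -0.35 -1.23] 11.45
```

The force dropped to zero, so the gate has sprung shut. Drawing back.

Call:
play_rows --deltas '[{"hand": 2.0, "offset": [-0.5, 0.05, 0], "roll": 0}, {"hand": 2.0, "offset": [-1.0, 0.1, 0], "roll": 0}, {"hand": 2.0, "offset": [-1.4, 0.15, 0], "roll": 0}, {"hand": 2.0, "offset": [-1.8, 0.19, 0], "roll": 0}, {"hand": 2.0, "offset": [-1.8, 0.19, 0], "roll": 0}, {"hand": 2.0, "offset": [-1.8, 0.19, 0], "roll": 0}]'

```text
clock: 12.1
position: [0.5274, -0.1026, 0.0015]
tcp_rot: [-3.142, 0.0, 3.034]
contact_force: [-0.6, -0.3, -2.1]
grip_width: 0.272
grip_force: 39.8
```

Call:
play_rows --deltas '[{"hand": 2.0, "offset": [-0.1, 0.01, 0], "roll": 0}, {"hand": 2.0, "offset": [-0.2, 0.02, 0], "roll": 0}, {"hand": 2.0, "offset": [-0.2, 0.02, 0], "roll": 0}]'

```text
clock: 12.4
position: [0.5258, -0.1024, 0.0015]
tcp_rot: [-3.141, 0.001, 3.034]
contact_force: [1.3, 0.8, -2.0]
grip_width: 0.272
grip_force: 39.8
```

```bash
cat > f.py <<'E'
from h import *
F=[]
for i in range(3):
    d=cam('top'); s=ctrl.sense();F.append(s['contact_force'])
print(s['position'].round(4),np.mean(F,0).round(2),s['grip_width'].round(3),s['clock'])
E
python3 f.py
```

```text
Traceback (most recent call last):
  File "f.py", line 5, in <module>
    print(s['position'].round(4),np.mean(F,0).round(2),s['grip_width'].round(3),s['clock'])
                                                       ^^^^^^^^^^^^^^^^^^^^^
AttributeError: 'float' object has no attribute 'round'
```

Call:
play_rows --deltas '[{"hand": 2.0, "offset": [-0.1, 0.01, 0], "roll": 0}, {"hand": 2.0, "offset": [-0.1, 0.01, 0], "roll": 0}]'

```text
clock: 12.75
position: [0.5256, -0.1025, 0.0016]
tcp_rot: [-3.141, 0.003, 3.034]
contact_force: [3.4, 0.4, -2.3]
grip_width: 0.274
grip_force: 39.8
```

```bash
sed -i "s/s\['grip_width'\].round(3)/s['grip_width']/" f.py; python3 f.py
```

```text
[ 0.5255 -0.1025  0.0016] [ 3.55  0.73 -2.93] 0.2709198615706978 12.9
```

Call:
play_rows --deltas '[{"hand": 2.0, "offset": [-0.1, 0.01, 0], "roll": 0}, {"hand": 2.0, "offset": [-0.1, 0.01, 0], "roll": 0}, {"hand": 2.0, "offset": [-0.1, 0.01, 0], "roll": 0}]'

```text
clock: 13.2
position: [0.5254, -0.1026, 0.0017]
tcp_rot: [-3.141, 0.004, 3.034]
contact_force: [6.1, 1.4, -3.6]
grip_width: 0.275
grip_force: 39.9
```

```bash
python3 f.py
```

```text
[ 0.5254 -0.1026  0.0017] [ 6.    0.83 -4.  ] 0.27696563729928414 13.35
```

Call:
play_rows --deltas '[{"hand": 2.0, "offset": [0, 0, 0], "roll": 0}, {"hand": 2.0, "offset": [0, 0, 0], "roll": 0}, {"hand": 2.0, "offset": [0, 0, 0], "roll": 0}, {"hand": 2.0, "offset": [0.5, -0.05, 0], "roll": 0}, {"hand": 2.0, "offset": [1.0, -0.1, 0], "roll": 0}, {"hand": 2.0, "offset": [1.2, -0.12, -0.1], "roll": 0}, {"hand": 2.0, "offset": [1.2, -0.12, -0.2], "roll": 0}, {"hand": 2.0, "offset": [1.2, -0.12, -0.2], "roll": 0}]'

```text
clock: 14.15
position: [0.5346, -0.1031, -0.0009]
tcp_rot: [3.141, -0.002, 3.035]
contact_force: [-0.2, 0.3, -0.7]
grip_width: 0.271
grip_force: 39.8
```

```bash
python3 f.py
```

```text
[ 0.5349 -0.1032 -0.0007] [ 0.95  0.   -1.84] 0.2738180837306636 14.3
```

Call:
play_rows --deltas '[{"hand": 2.0, "offset": [0, 0, -0.1], "roll": 0}, {"hand": 2.0, "offset": [0, 0, -0.1], "roll": 0}, {"hand": 2.0, "offset": [0, 0, -0.1], "roll": 0}]'

```text
clock: 14.6
position: [0.5352, -0.1033, -0.0014]
tcp_rot: [-3.142, -0.0, 3.034]
contact_force: [-0.9, 1.0, 0.3]
grip_width: 0.272
grip_force: 39.8
```

```bash
python3 f.py
```

```text
[ 0.5352 -0.1033 -0.0014] [-1.19 -0.47  1.09] 0.27146593197642843 14.75
```

On the block (the vertical force reversed). Releasing and rising.

Call:
play_rows --deltas '[{"hand": 5.0, "offset": [0, 0, 0], "roll": 0}, {"hand": 5.0, "offset": [0, 0, 0], "roll": 0}, {"hand": 5.0, "offset": [0, 0, 0], "roll": 0}, {"hand": 5.0, "offset": [0, 0, 0], "roll": 0}, {"hand": 5.0, "offset": [0, 0, 2], "roll": 0}, {"hand": 5.0, "offset": [0, 0, 5], "roll": 0}, {"hand": 5.0, "offset": [0, 0, 9], "roll": 0}, {"hand": 5.0, "offset": [-4, 0, 13], "roll": 0}]'

```text
clock: 15.55
position: [0.5051, -0.1051, 0.1259]
tcp_rot: [-3.139, 0.009, 3.036]
contact_force: [0.6, -1.3, 0.6]
grip_width: 0.571
grip_force: 0.0
```

Call:
play_rows --deltas '[{"hand": 5.0, "offset": [-4, 0, 3], "roll": 0}, {"hand": 5.0, "offset": [-6, 0, 4], "roll": 0}, {"hand": 5.0, "offset": [-6, 0, 4], "roll": 0}]'

```text
clock: 15.85
position: [0.4379, -0.1028, 0.1653]
tcp_rot: [-3.141, 0.001, 3.033]
contact_force: [0.7, 0.8, -0.3]
grip_width: 0.572
grip_force: 0.0
```

Run:
```python
from h import *
S=cam('scene');s=ctrl.sense();print(s['position'],s['contact_force'],s['clock'])
save(S,'end.png',(270,200,430,320),5)
```

```text
[ 0.43980032 -0.10338078  0.16472079] [0.36932452 0.1570295  0.71493234] 15.9
```

View pics/end.png

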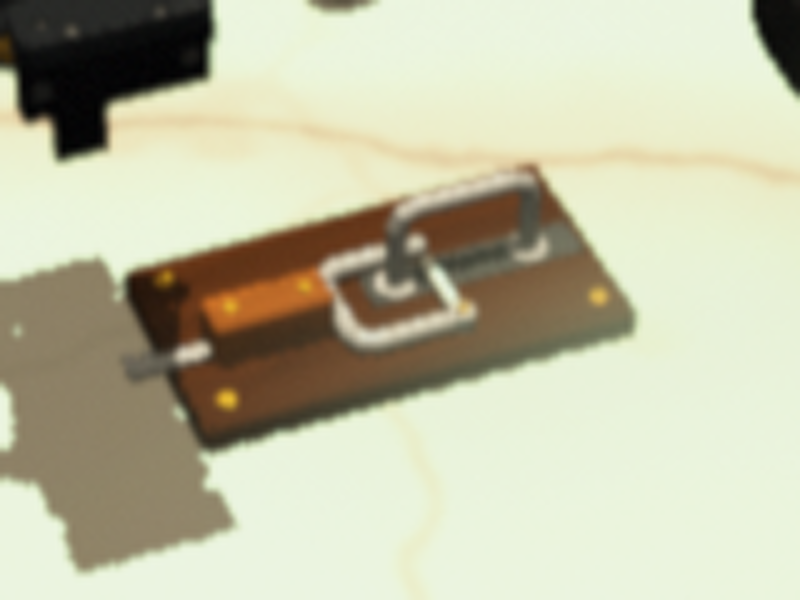

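The key lies flat on the block. The leg at (395,285) is inside the hook, the gate at (440,285) is shut, and the gripper is clear.

```bash
python3 -c "
from station import ctrl
print(ctrl.close_job())"
```

```text
the job is handed in; nothing more can be done
None
```

The pantry key is clipped on the eye's front leg with the gate shut, was tugged at about 6 N and held for over half a second, then laid flat on the block and released; the job is handed in, and no verdict came back.

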